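# Aim an inspection mirror at the ball marker

## Robot

A 6-joint arm with a two-finger parallel gripper is mounted at the origin on the work surface. World frame = base frame: x ahead of the robot, y to its left, z up, the work surface at z = 0. Lengths are in m, angles in rad, forces in N, time in s.
With the tool pointing down it reaches from about 0.325 to 0.85 m from the base axis. Payload 15.5 kg.
Tool frame: the origin (TCP) lies at the very end of the fingers, on their centre line; the grasp point (between the pads) lies 19 mm behind it; z points along the fingers, y is the direction in which the jaws open and shut (so a half turn about z gives the same grasp; the last joint's range is limited). The gripper opens to 91 mm and grips with 3 to 60 N. Pads are 32 mm wide; open, the fingers measure 118 mm over their backs; the gripper's body (76 mm by 178 mm) begins 60 mm behind the grasp point.
Start: joints at [-1.397, 0.494, 1.345, -0, 1.302, -0.096], TCP at [0.166, -0.603, 0.214] pointing down, gripper open.
Joint ranges: [-2.91, 2.91], [-0.82, 2.16], [0.22, 2.67], [-1.22, 4.37], [0.12, 2.79], [-3.08, 3.08]. Speed limits (rad/s): [1.89, 1.89, 2.57, 3.01, 3.01, 3.01].

## Interface

Orientations are given as a unit quaternion [x, y, z, w].
In Python, from cell import env, hand, optics, read_time_s, read_joints, read_qd, read_joint_efforts, read_tcp_pos, read_orientation, read_ft_force, read_moment, read_gripper_width gives the robot as it stands. Calls block until the motion is done:
- env.movep(position, orientation): joint-space move of the TCP to a pose.
- env.move_straight(position, feed=0.15, frame=None): straight line of the TCP; frame=None keeps the orientation; feed is the mean speed in m/s.
- env.move_j(angles): joint-space move.
- hand.gripper_to(opening): opening from 0.0 (shut) to 1.0 (fully open); the grip force is fixed at half the most; returns when the fingers have stopped.
- env.pause(seconds).
- env.ik(position, orientation): joint angles nearest the present ones, or None.
- optics.camera(name): name is "scene" or "top"; returns (picture, depth): 400x640x3 uint8, blue, green, red; 400x640 float32, m along the optical axis (not along the pixel's ray), 0 where there is no reading.
- optics.get_calibration(name): a dict with "mtx" (3x3 intrinsics, pixels), "rvec" (rotation vector, rad) and "tvec" (3), from world to camera coordinates, as OpenCV has them. Camera axes: x right, y down, z forward; pixel columns grow to the right and rows downward; lengths in m; the calibration is good to about 2 mm. A picture is of the moment at which its call begins. get_calibration takes no time and is no camera call.
A pose or a line that the arm cannot do raises env.IKError and nothing moves.
- env.hand_in(): hands the job in, once; it reports no verdict.
Readings, each from a call of its own:
- read_time_s(): time.
- read_joints(): joint angles.
- read_qd(): joint speeds.
- read_joint_efforts(): joint torques, N m.
- read_tcp_pos(): TCP position.
- read_orientation(): TCP orientation.
- read_ft_force(): force on the tool from outside, world axes, zero at the start.
- read_moment(): the same for the moment, N m.
- read_gripper_width(): opening from 0.0 (shut) to 1.0 (fully open).
Only numpy, scipy, OpenCV 4.12 (cv2) and the standard library are available. Lean on these libraries where they do the work, as an engineer would, in place of code of your own. Each camera call takes 0.05 s, during which the arm holds its last target. There are 200 camera calls.

## Task

Pick up the inspection mirror by its stem, slip the eye in its foot over the fixture's post and seat it fully down on the hub, turned so that the bench camera sees the ball-shaped marker (not the bar or the block) reflected near the middle of the mirror. Finish while still gripping the mirror and holding it still and upright at that angle: do not let go. Leave the bottle, the jar and the vial rack where they are.

Things in the scene. Friction and masses are not known exactly. Their poses are not given: they have to be found in the camera images.
- mirror_stem (a point): Loose inspection mirror, upright on the table at the start: centre of its square black grip stem (16 x 16 mm, 44 mm tall, sides square to x and y). z up; x is the mirror normal, out of the reflecting face; y along the face's width. Plate top 30 mm below this point (an 8 mm cap joins it to the stem), foot underside 104 mm below, stem top 22 mm above. 130 to 250 g.
- mirror: The same mirror, same axes; origin at the centre of its foot's underside. Round steel foot 44 mm across, 14 mm thick, with a 20 mm through hole, the eye, on the stem's axis. On it the upright plate 64 mm wide (y), 60 mm tall, 6 mm thick, its face 12 mm to the -x side of that axis.
- post_tip (a point): Top of the fixed fixture's upright steel post, 16 mm in diameter, 25 mm tall, top 5 mm tapered, on a round dark hub 84 mm across whose top is 16 mm above the table. With the foot seated on the hub, mirror_stem is right above the post, 120 mm above the table. Four dark arms 34 mm wide, as high as the hub, run out on the side away from the robot. z up.
- lens (a point): Front centre of the bench camera's lens (black barrel 38 mm across on a grey 50 mm body, top 85 mm above the table), fixed on the longest arm, the leftmost seen from the robot. It looks level at the post's axis from 150 mm away, 60 mm above the table, the height of the middle of the seated mirror.
- ball_centre (a point): Centre of the marker, a white 40 mm ball on a fixed thin pin, 150 mm from the post's axis, 60 mm above the table, on one of the other three arms: 60, 90 or 120 degrees clockwise (from above) from the camera. The other two carry a white bar (56 x 14 mm) and a white block (34 mm), tops below 80 mm. The camera sees the ball mid-mirror when the mirror normal bisects the angle lens - post - ball.
- bottle: Bystander: loose amber bottle, 54 mm across, 110 mm tall, to the right of the work; origin at the centre of its underside.
- jar: Bystander: loose white jar, 60 mm across, 75 mm tall, to the right; origin at the centre of its underside.
- vial_rack: Bystander: loose grey rack of capped vials, 90 x 150 mm, 73 mm tall, to the left; origin at the centre of its underside.
Not all that is in view belongs to the job. What is shaped like the mirror but blue is not meant.

How it is judged:
By the outcome, as a careful person would: the job done as asked, in the order asked, and still so for the second after the job is handed in, while the arm keeps its last pose, push and grip.
It also fails if it takes over 40 s, if anything falls off the work surface, if the arm or the gripper's body presses on something with over 40 N, if the wrist force passes 120 N, or if a joint passes its speed limit or range.

## Working session

There is one attempt and no reset: what is moved stays moved. The work goes in short steps, each a Python script; the robot and the scene stay as the last script left them, time stands still between calls to the robot, and variables do not carry over. Pictures are saved under pics/ and viewed, about 8 in all and at most 12, crops included, and the job is handed in when it is done.

```bash
ls; mkdir -p pics; python3 - <<'E'
from cell import optics, read_time_s
import cv2, numpy as np
for n in ("scene","top"):
    p,d=optics.camera(n); cv2.imwrite(f"pics/{n}0.png",p); np.savez(f"{n}0.npz",p=p,d=d)
    c=optics.get_calibration(n); R=cv2.Rodrigues(np.array(c["rvec"]))[0]; print(n,np.array(c["mtx"]).round(1).tolist(),(-R.T@np.array(c["tvec"]).ravel()).round(3),R.round(3).tolist())
print(read_time_s())
E
```

```text
pics
scene [[424.1, 0.0, 319.3], [0.0, 424.1, 197.9], [0.0, 0.0, 1.0]] [1.297 0.159 0.882] [[-0.228, 0.974, 0.016], [0.71, 0.177, -0.682], [-0.666, -0.144, -0.731]]
top [[516.7, 0.0, 319.1], [0.0, 516.7, 194.8], [0.0, 0.0, 1.0]] [ 0.324 -0.011  1.643] [[-0.008, -1.0, -0.004], [-0.985, 0.009, -0.173], [0.173, 0.002, -0.985]]
0.1
```

View pics/scene0.png

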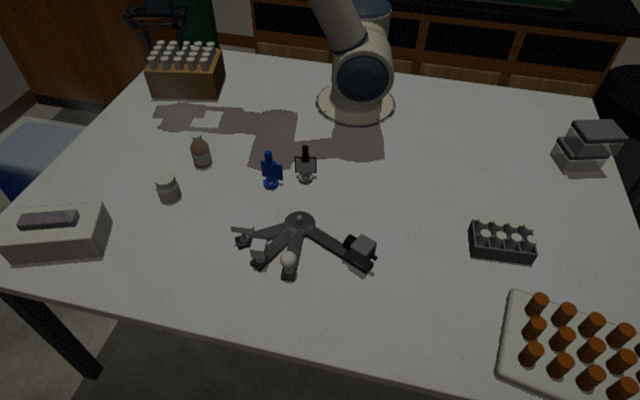

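View pics/top0.png

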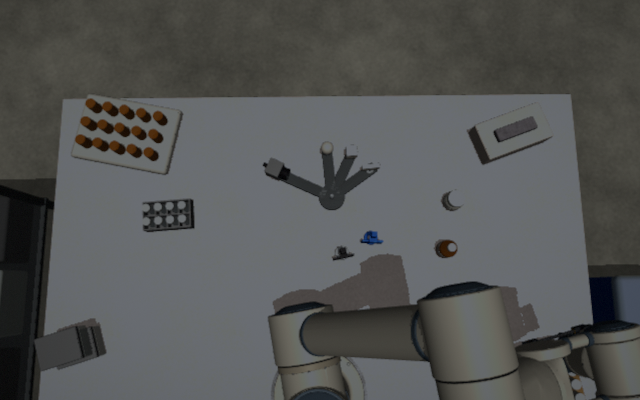

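The scene view has the mirror at about (306,160) with the blue decoy at (271,168), the hub at (299,220), the bench camera at (362,250) and the ball at (288,259). In the top view the mirror is at (342,252), the hub at (332,199), the camera at (277,168) and the ball at (327,147). The ball is on the arm next to the camera. Next I'll zoom in.

```bash
python3 - <<'E'
import cv2, numpy as np
t=cv2.imread("pics/top0.png"); s=cv2.imread("pics/scene0.png")
f=lambda a,k:cv2.convertScaleAbs(cv2.resize(a,None,fx=k,fy=k,interpolation=cv2.INTER_CUBIC),alpha=1.7)
a=f(t[135:270,255:395],4.2); b=f(s[135:285,225:385],3.8)
cv2.imwrite("pics/z.png",cv2.resize(a,(588,567))); 
cv2.imwrite("pics/zs.png",b); print(a.shape,b.shape)
E
```

```text
(567, 588, 3) (570, 608, 3)
```

View pics/z.png

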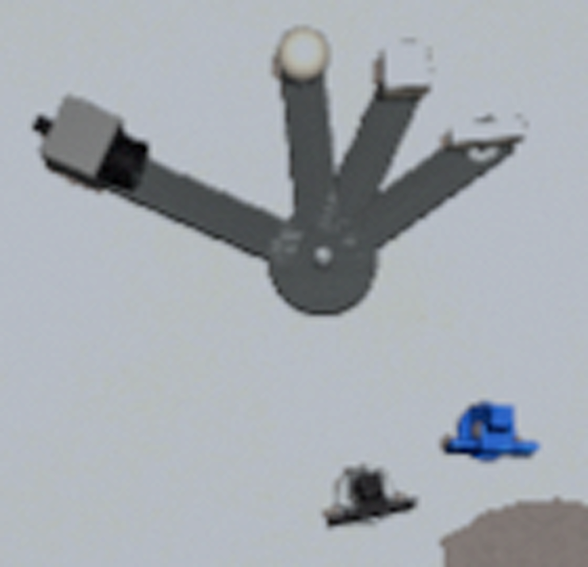

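View pics/zs.png

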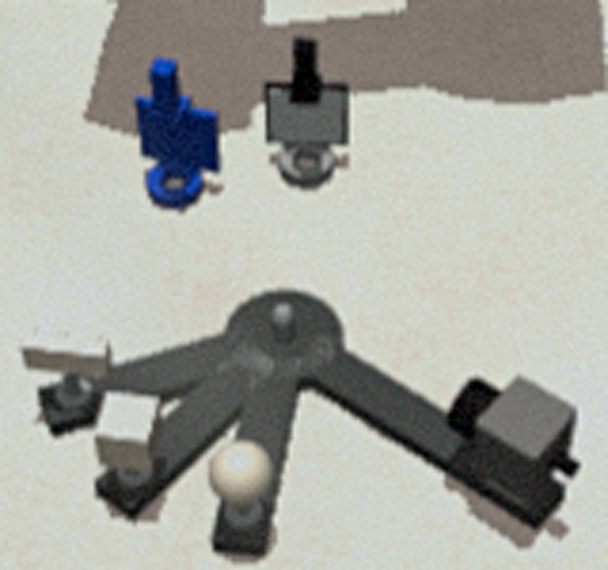

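The ball is on the arm next to the bench camera, 60° from it. In the zooms, the reflecting face of the mirror points to the hub, and both the foot and the plate ends show clearly. Now I'll turn these features into metric positions.

```bash
cat > h.py <<'E'
import cv2, numpy as np
from cell import optics
def ray(n,u,v):
    c=optics.get_calibration(n); R=cv2.Rodrigues(np.array(c["rvec"],float))[0]; t=np.array(c["tvec"],float).ravel()
    x=cv2.undistortPoints(np.array([[[u,v]]],float),np.array(c["mtx"],float),None).ravel()
    return -R.T@t, R.T@np.r_[x,1]
def plane(n,u,v,z):
    o,d=ray(n,u,v); return o+d*(z-o[2])/d[2]
def tri(a,b):
    (o,d),(p,e)=ray("top",*a),ray("scene",*b)
    s=np.linalg.lstsq(np.c_[d,-e],p-o,rcond=None)[0]
    A,B=o+d*s[0],p+e*s[1]; return (A+B)/2,np.linalg.norm(A-B)
Z=lambda u,v:(255+(u+.5)/4.2-.5,135+(v+.5)/4.2-.5)     # zoomed top crop
S=lambda u,v:(225+(u+.5)/3.8-.5,135+(v+.5)/3.8-.5)
def blob(img,x0,y0,x1,y1,f):
    m=f(img[y0:y1,x0:x1].astype(int)).astype(np.uint8)
    k,l,st,c=cv2.connectedComponentsWithStats(m); i=1+st[1:,4].argmax(); return (c[i]+[x0,y0]),st[i],l==i
E
python3 - <<'E'
from h import *
t=cv2.imread("pics/top0.png"); s=cv2.imread("pics/scene0.png")
r=lambda *a:print(*[np.round(x,4) for x in a])
# post tip
print("post");r(plane("top",*Z(322,254),.041),plane("scene",*S(282,311),.041),*tri(Z(322,254),S(282,311)))
# hub circle in top: arc fit from the front half, z=.016
m=(t.max(2)<75)
ys,xs=np.nonzero(m[190:215,310:352]); 
pts=[]
for y in range(200,210):
    row=np.nonzero(m[y,312:352])[0]
    if len(row)>4: pts+= [plane("top",row[0]+312-.5,y,.016)[:2],plane("top",row[-1]+312+.5,y,.016)[:2]]
P=np.array(pts); q=np.linalg.lstsq(np.c_[2*P,np.ones(len(P))],(P**2).sum(1),rcond=None)[0]; print("hub",q[:2].round(4),np.sqrt(q[2]+q[0]**2+q[1]**2).round(4))
# ball
cb,st,_=blob(t,315,138,340,158,lambda a:(a[...,2]-a[...,0]>12)); sb,st2,_=blob(s,275,245,302,268,lambda a:(a[...,2]-a[...,0]>14)&(a.max(2)>110))
print("ball",cb,st,sb,st2);r(plane("top",*Z(302,53),.06),plane("scene",*S(240,471),.06),*tri(Z(302,53),S(240,471)))
print("block",plane("top",*Z(408,65),.077).round(3),"bar",plane("top",*Z(486,130),.07).round(3))
# camera body top corners z=.085
C=np.array([plane("top",*Z(*p),.085)[:2] for p in [(68,95),(122,126),(98,183),(42,150)]]); r(C.mean(0)); print(np.linalg.norm(np.diff(C,axis=0),axis=1).round(3))
# stem
print("stem top");r(plane("top",*Z(368,484),.126),plane("scene",*S(307,42),.126),*tri(Z(368,484),S(307,42)))
L=[plane("top",*Z(*p),.074) for p in [(325,520),(414,499)]]; r(*L)
L2=[plane("scene",*S(*p),.074) for p in [(266,84),(349,86)]]; r(*L2)
for a,b in (L,L2): d=(a-b); print(np.degrees(np.arctan2(-d[0],d[1])),np.linalg.norm(d))
F=plane("scene",*S(306,158),.014); print("foot top hole",F.round(4))
E
```

```text
post
[ 0.6038 -0.0459  0.041 ] [ 0.6077 -0.0431  0.041 ] [ 0.6044 -0.0451  0.0367] 0.0019
hub [ 0.6006 -0.0464] 0.0401Traceback (most recent call last):
  File "<stdin>", line 15, in <module>
  File "h.py", line 17, in blob
    k,l,st,c=cv2.connectedComponentsWithStats(m); i=1+st[1:,4].argmax(); return (c[i]+[x0,y0]),st[i],l==i
                                                      ~~~~~~~~~~~~~~~^^
ValueError: attempt to get argmax of an empty sequence
```

```bash
python3 - <<'E'
from h import *
r=lambda *a:print(*[np.round(x,4) for x in a])
post=np.array([.604,-.045])
az=lambda p:np.degrees(np.arctan2(p[1]-post[1],p[0]-post[0]))
def show(n,p): print(n,np.round(p,4),"r",np.linalg.norm(p[:2]-post).round(4),"az",az(p).round(2))
show("ball",tri(Z(302,53),S(240,471))[0]);show("ball t",plane("top",*Z(302,53),.06));show("ball s",plane("scene",*S(240,471),.06))
show("block",plane("top",*Z(408,65),.077));show("bar",plane("top",*Z(486,130),.067))
C=np.array([plane("top",*Z(*p),.085)[:2] for p in [(68,95),(122,126),(98,183),(42,150)]]); show("body",C.mean(0)); print(np.linalg.norm(np.diff(C,axis=0),axis=1).round(3))
C=np.array([plane("scene",*S(*p),.085)[:2] for p in [(519,375),(578,407),(548,460),(483,426)]]); show("body s",C.mean(0)); print(np.linalg.norm(np.diff(C,axis=0),axis=1).round(3))
print("stem top");r(plane("top",*Z(368,484),.126),plane("scene",*S(307,42),.126),*tri(Z(368,484),S(307,42)))
L=[plane("top",*Z(*p),.074) for p in [(325,520),(414,499)]]
L2=[plane("scene",*S(*p),.074) for p in [(266,84),(349,86)]]
for a,b in (L,L2): d=(a-b); r(a,b);print(np.degrees(np.arctan2(-d[0],d[1])),np.linalg.norm(d))
print("foot top hole",plane("scene",*S(306,158),.014).round(4))
print("decoy",plane("top",*Z(497,415),.126).round(4))
E
```

```text
ball [ 0.7541 -0.0313  0.0594] r 0.1507 az 5.23
ball t [ 0.7542 -0.0323  0.06  ] r 0.1507 az 4.82
ball s [ 0.7543 -0.03    0.06  ] r 0.151 az 5.69
block [ 0.7396 -0.1108  0.077 ] r 0.1508 az -25.89
bar [ 0.6919 -0.1685  0.067 ] r 0.1516 az -54.57
body [0.684  0.1302] r 0.1926 az 65.45
[0.047 0.046 0.048]
body s [0.6891 0.1388] r 0.2026 az 65.15
[0.043 0.046 0.045]
stem top
[ 0.4261 -0.0741  0.126 ] [ 0.4258 -0.0715  0.126 ] [ 0.4258 -0.0729  0.1259] 0.0026
[ 0.4041 -0.045   0.074 ] [ 0.4186 -0.1092  0.074 ]
12.703432280179166 0.06581261816675217
[ 0.4208 -0.1051  0.074 ] [ 0.4077 -0.044   0.074 ]
-167.89098781899605 0.06252595050315296
foot top hole [ 0.4311 -0.0719  0.014 ]
decoy [ 0.4735 -0.1652  0.126 ]
```

Measurements agree with the sizes given:

| Quantity | Value |
|---|---|
| Stem | (0.426, -0.073), top z measured 0.126 |
| Mirror yaw | about 12.4° |
| Post | (0.6045, -0.045) |
| Ball | azimuth 5.2°, r 0.151 |
| Bench camera | azimuth 65.3° |
| Goal yaw | about 35.2° |

Next I'll grasp with the jaws along the mirror normal and lift.

```bash
cat >> h.py <<'E'
from cell import *
from scipy.spatial.transform import Rotation as Ro
def q(yaw_deg):  # tool down, tool y along azimuth yaw
    a=np.radians(yaw_deg); y=np.array([np.cos(a),np.sin(a),0]); z=np.array([0,0,-1.]); 
    return Ro.from_matrix(np.c_[np.cross(y,z),y,z]).as_quat()
def st(m=""): print(m,"t",round(read_time_s(),2),"tcp",np.round(read_tcp_pos(),4),"F",np.round(read_ft_force(),2),"M",np.round(read_moment(),2),"w",round(read_gripper_width(),3))
E
python3 - <<'E'
from h import *
st()
for k in (12.4,192.4): 
    print(k,env.ik([.4262,-.0727,.25],q(k)),env.ik([.6045,-.045,.12],q(k+22.8)))
E
```

```text
t 0.1 tcp [ 0.1659 -0.6022  0.2134] F [-0.19 -1.41 -0.63] M [0.01 0.03 0.01] w 0.999
12.4 [-3.07240798e-01  1.79419355e-01  1.73700549e+00 -4.44089210e-16
  1.22516781e+00 -5.23661625e-01] [-1.72785571e-01  5.68751077e-01  1.49859064e+00 -4.44089210e-16
  1.07425093e+00 -7.87141468e-01]
192.4 [-3.07240798e-01  1.79419355e-01  1.73700549e+00 -4.44089210e-16
  1.22516781e+00  2.61793103e+00] [-1.72785571e-01  5.68751077e-01  1.49859064e+00 -4.44089210e-16
  1.07425093e+00  2.35445119e+00]
```

```bash
python3 - <<'E'
from h import *
env.move_straight([.166,-.603,.28],feed=.2)
env.movep([.4262,-.0727,.25],q(12.4))
hand.gripper_to(.5)
env.move_straight([.4262,-.0727,.085],feed=.12); st("down")
hand.gripper_to(0.0); st("grip")
env.move_straight([.4262,-.0727,.20],feed=.1); env.pause(.3); st("lift")
for n in ("scene","top"):
    p,_=optics.camera(n); cv2.imwrite(f"pics/{n}1.png",p)
s=cv2.imread("pics/scene1.png"); cv2.imwrite("pics/zs1.png",cv2.convertScaleAbs(cv2.resize(s[60:240,225:385],None,fx=3.3,fy=3.3,interpolation=cv2.INTER_CUBIC),alpha=1.7))
E
```

```text
down t 5.06 tcp [ 0.4265 -0.0728  0.0854] F [0.09 0.15 0.1 ] M [ 0.   -0.17 -0.  ] w 0.496
grip t 5.62 tcp [ 0.4262 -0.0727  0.085 ] F [-0.88  0.16  1.9 ] M [-0.01 -0.05  0.01] w 0.175
lift t 7.22 tcp [ 0.4261 -0.0727  0.1998] F [-0.09  0.55 -1.07] M [-0.01 -0.11 -0.03] w 0.175
```

View pics/zs1.png

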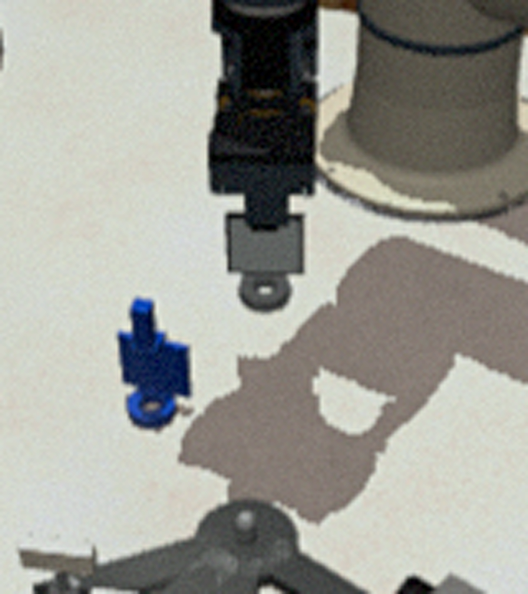

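The mirror is held upright with the width reading 16 mm, and the eye shows at zoom (265,290), clear of the table. I'll move over the post, turned to 35.2°, and compare the eye with the post.

```bash
python3 - <<'E'
from h import *
print("foot hole",plane("scene",225+265.5/3.3-.5,60+290.5/3.3-.5,.129))
env.movep([.6045,-.045,.20],q(35.2))
env.move_straight([.6045,-.045,.140],feed=.1); env.pause(.4); st("hover")
for n in ("scene","top"):
    p,_=optics.camera(n); cv2.imwrite(f"pics/{n}2.png",p)
s=cv2.imread("pics/scene2.png"); cv2.imwrite("pics/zs2.png",cv2.convertScaleAbs(cv2.resize(s[130:250,240:360],None,fx=5,fy=5,interpolation=cv2.INTER_CUBIC),alpha=1.7))
E
```

```text
foot hole [ 0.43712405 -0.06992193  0.129     ]
hover t 9.22 tcp [ 0.6046 -0.045   0.1402] F [ 0.43 -0.28 -1.78] M [-0.04 -0.07  0.02] w 0.172
```

View pics/zs2.png

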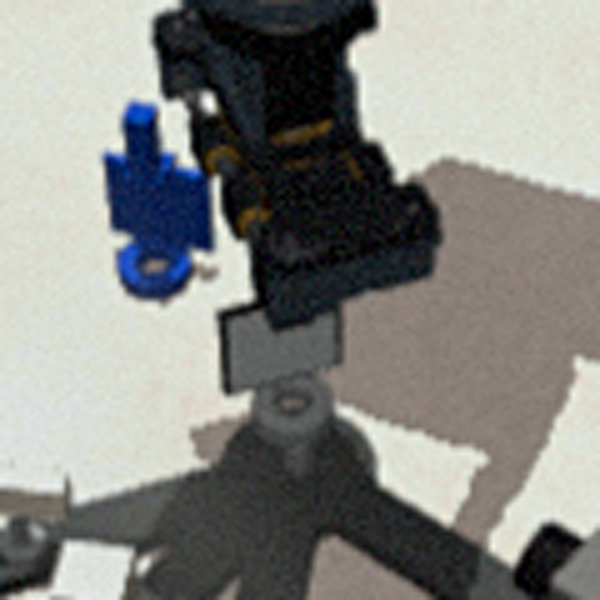

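```bash
python3 - <<'E'
from h import *
def proj(n,p):
    c=optics.get_calibration(n); return cv2.projectPoints(np.array([p],float),np.array(c["rvec"],float),np.array(c["tvec"],float),np.array(c["mtx"],float),None)[0].ravel()
Rz=Ro.from_euler("z",35.2,degrees=True).as_matrix()
s=cv2.imread("pics/scene2.png"); k=8; x0,y0=275,185
a=cv2.convertScaleAbs(cv2.resize(s[y0:y0+60,x0:x0+60],None,fx=k,fy=k,interpolation=cv2.INTER_CUBIC),alpha=2.6)
org=np.array([.6046,-.045,.1402-.085])
b=a.copy()
def poly(P,col):
    pts=np.array([(proj("scene",org+Rz@np.array(p))-[x0,y0]+.5)*k for p in P]).astype(int); cv2.polylines(b,[pts],False,col,1)
th=np.linspace(0,2*np.pi,40)
for r,z in((.022,.014),(.010,.014),(.022,0)): poly([(r*np.cos(t),r*np.sin(t),z) for t in th],(0,0,255))
poly([(-.012,-.032,.014),(-.012,.032,.014),(-.012,.032,.074),(-.012,-.032,.074),(-.012,-.032,.014)],(0,255,0))
print("post tip meas",299.3,216.9,"proj",proj("scene",[.6045,-.045,.041]))
cv2.imwrite("pics/cmp2.png",b)
E
```

```text
post tip meas 299.3 216.9 proj [298.45779012 215.42808219]
```

View pics/cmp2.png

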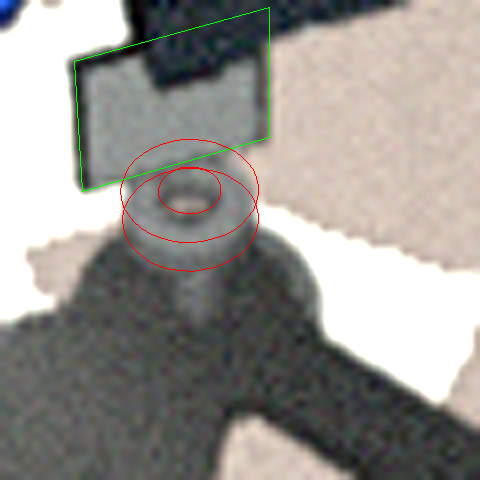

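The drawn prediction matches the foot and plate to about half a pixel, so the mirror is upright in the grip. The post sits slightly right of and below the eye in this view, so I'll nudge +1.3 mm in both x and y and go down guarded, watching the forces.

```bash
python3 - <<'E'
from h import *
F=lambda:np.mean([read_ft_force() for _ in range(5)],0)
x,y=.606,-.0437
env.move_straight([x,y,.130],feed=.05); env.pause(.2); F0=F(); st("start")
for z in np.arange(.127,.1145,-.0015):
    env.move_straight([x,y,z],feed=.04); f=F()-F0; print(round(z,4),np.round(f,1),np.round(read_tcp_pos(),4))
    if np.linalg.norm(f)>10: 
        env.pause(.1); f=F()-F0; print("contact",f.round(1),read_moment()); break
st()
E
```

```text
start t 9.87 tcp [ 0.6061 -0.0437  0.1301] F [ 0.82 -0.55 -1.45] M [ 0.01 -0.11  0.03] w 0.176
0.127 [-0.8  0.3 -1.4] [ 0.6059 -0.0437  0.1268]
0.1255 [-0.7  0.4 -0.8] [ 0.606  -0.0437  0.1254]
0.124 [-0.7 -0.3 -0.1] [ 0.6059 -0.0437  0.1239]
0.1225 [-1.2  1.   0.8] [ 0.6059 -0.0437  0.1224]
0.121 [-1.3  0.9  1. ] [ 0.6058 -0.0437  0.1209]
0.1195 [-2.8  1.  -2.1] [ 0.6056 -0.0436  0.1192]
0.118 [-3.9  0.2 -2.8] [ 0.6056 -0.0436  0.1177]
0.1165 [-5.   0.9 -2.5] [ 0.6057 -0.0436  0.1162]
0.115 [-4.8  0.9 -2. ] [ 0.6058 -0.0437  0.1148]
 t 12.12 tcp [ 0.6058 -0.0437  0.1148] F [-3.98  0.35 -3.45] M [ 0.04  1.18 -0.06] w 0.173
```

The eye is over the post and touching one side, with the post pushing toward -x. I'll shift -x to centre it, then seat it.

```bash
python3 - <<'E'
from h import *
F=lambda:np.mean([read_ft_force() for _ in range(5)],0)
M=lambda:np.mean([read_moment() for _ in range(5)],0)
x,y=.606,-.0437; F0=np.array([.4,0,-1.5])
for dx in (.001,.002,.003):
    env.move_straight([x-dx,y,.115],feed=.02); env.pause(.05); print(dx,(F()-F0).round(1),M().round(2))
x-=.003
for z in (.111,.107,.104,.1025,.1015,.101,.1005,.100,.0995):
    env.move_straight([x,y,z],feed=.04); f=F()-F0; print(z,f.round(1),M().round(2),np.round(read_tcp_pos(),4))
    if f[2]>10 or np.linalg.norm(f)>15: break
env.pause(.2); st()
E
```

```text
0.001 [-1.5 -0.2 -1.6] [ 0.04  0.3  -0.01]
0.002 [-1.2  0.3  0.2] [ 0.03 -0.11 -0.02]
0.003 [-0.4  0.3 -0.1] [ 0.03 -0.14  0.06]
0.111 [-0.3 -0.4 -0.6] [ 0.04 -0.12 -0.01] [ 0.6028 -0.0437  0.1106]
0.107 [ 0.4  0.2 -0.1] [ 0.03 -0.2   0.  ] [ 0.6028 -0.0437  0.1067]
0.104 [ 0.1 -0.6 -0.3] [ 0.02 -0.14  0.04] [ 0.6029 -0.0437  0.1038]
0.1025 [-0.2 -0.1 -0. ] [ 0.03 -0.11  0.05] [ 0.603  -0.0437  0.1024]
0.1015 [-0.3 -0.5 -0.3] [ 0.06 -0.17 -0.  ] [ 0.603  -0.0437  0.1015]
0.101 [-0.8  0.5  2.8] [ 0.09 -0.05 -0.07] [ 0.6031 -0.0437  0.1011]
0.1005 [-2.6  0.3 10.4] [ 0.08  0.42 -0.01] [ 0.6032 -0.0437  0.1011]
 t 14.97 tcp [ 0.6032 -0.0437  0.1011] F [-3.63  0.42  9.21] M [ 0.13  0.46 -0.04] w 0.172
```

Contact came at TCP z = 0.101, exactly the seated height. A look to verify yaw and uprightness.

```bash
python3 - <<'E'
from h import *
s,_=optics.camera("scene"); t,_=optics.camera("top"); cv2.imwrite("pics/scene3.png",s); cv2.imwrite("pics/top3.png",t)
def proj(p):
    c=optics.get_calibration("scene"); return cv2.projectPoints(np.array([p],float),np.array(c["rvec"],float),np.array(c["tvec"],float),np.array(c["mtx"],float),None)[0].ravel()
R=Ro.from_quat(read_orientation()).as_matrix(); print(R.round(3).tolist(), "yaw",np.degrees(np.arctan2(R[1,1],R[0,1])))
Rz=Ro.from_euler("z",35.2,degrees=True).as_matrix(); k=8; x0,y0=275,190
a=cv2.convertScaleAbs(cv2.resize(s[y0:y0+60,x0:x0+60],None,fx=k,fy=k,interpolation=cv2.INTER_CUBIC),alpha=2.6); b=a.copy()
org=np.array([.6032,-.0437,.016])
for P,c in (([(-.012,-.032,.014),(-.012,.032,.014),(-.012,.032,.074),(-.012,-.032,.074),(-.012,-.032,.014)],(0,255,0)),([(.022*np.cos(u),.022*np.sin(u),.014) for u in np.linspace(0,6.3,40)],(0,0,255))):
    cv2.polylines(b,[np.array([(proj(org+Rz@np.array(p))-[x0,y0]+.5)*k for p in P]).astype(int)],False,c,1)
full=cv2.convertScaleAbs(cv2.resize(s[130:290,150:400],(480,307)),alpha=1.6)
cv2.imwrite("pics/cmp3.png",np.vstack([np.hstack([a,b])[:, :960][::1]]) if 0 else cv2.resize(np.hstack([a,b]),(800,400)))
E
```

```text
[[-0.576, 0.817, 0.001], [0.817, 0.576, -0.0], [-0.0, 0.0, -1.0]] yaw 35.20130423444229
```

View pics/cmp3.png

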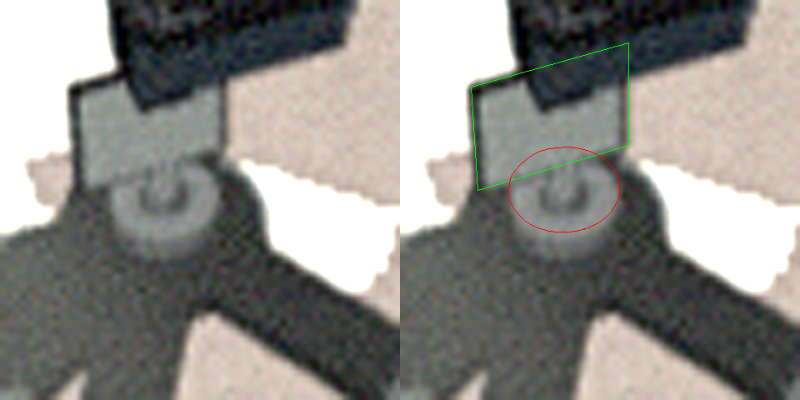

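View pics/scene3.png

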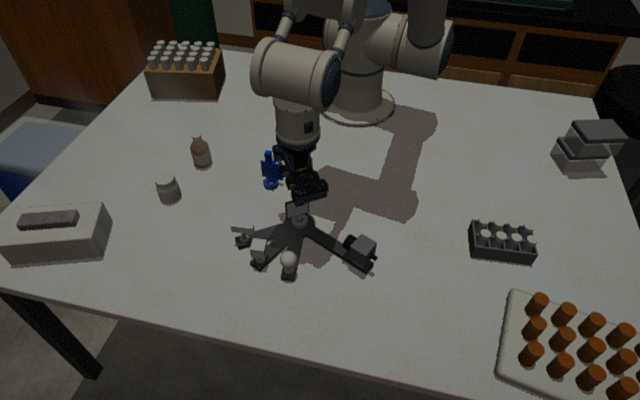

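The foot sits flat on the hub with the post visible through the eye at about (162,190) in the left zoom. The plate edges follow the 35.2° prediction, and the bottle (201,152), jar (168,188) and rack (502,241) are where they were. I'll ease the push slightly, check it holds still, and hand in.

```bash
python3 - <<'E'
from h import *
env.move_straight([.603,-.0437,.1008],feed=.02); env.pause(.5); st("end"); print(np.round(read_qd(),4))
env.hand_in()
E
```

```text
end t 15.82 tcp [ 0.6031 -0.0437  0.1011] F [-0.95  0.77  5.57] M [ 0.1   0.2  -0.06] w 0.172
[-0.0009  0.0013  0.0001 -0.0015 -0.0006  0.0002]
the job is handed in; nothing more can be done
```

I gripped the mirror by its stem, slipped its eye over the post and seated it on the hub. The job was handed in at about 15.8 s, with the mirror still gripped. I had no view through the bench camera, so the ball appearing mid-mirror is inferred from angles measured in the other two cameras.

- **Angle:** The mirror normal is at 35.2° (azimuth from +x, read from the tool). That bisects the bench camera at about 65.3° and the ball at about 5.2°. Shifting the post estimate after contact puts the ideal nearer 34.9°; I left it at 35.2°.
- **Seating:** Contact came at TCP z = 0.101 m, exactly the seated height. The mirror rests with about 6 N of push, and the arm was still.
- **Last picture:** The foot is flat on the hub with the post showing through the eye. The plate's outline matches the upright 35.2° prediction to about a pixel. The bottle, jar and rack are where they started.

**Disagreements:**
- The two cameras differed by 2–4 mm on the post's position.
- My 1.3 mm nudge toward +x before going down made the eye rub the post on one side with about 5 N. I fixed that by shifting 3 mm back in x, and the side force went away.
- After lifting, a single point on the eye suggested the foot was 6 mm off. The drawn outline over the post did not confirm it.

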